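# Close up the door chime: battery lid shut, dial knob pressed onto its D-shaft

### The job

The door chime on the entry shelf has fresh cells in it: close it up again. Swing its battery lid fully shut, then take the loose dial knob, turn it so that the flat in its bore matches the flat of the D-shaped shaft, push it fully home on the shaft and press it all the way down against the shaft's spring. Finish while the gripper is still holding the knob pressed down, with the lid still shut, and leave the other things on the shelf where they are.

Things in the scene. Friction and masses are not known exactly. Their poses are not given: they have to be found in the camera images.
- chime: The door chime: white box fixed to the shelf, 150 (x) x 217 (y) x 50 mm high; origin on the shelf under its middle; +x away from the robot, turned by up to 15 degrees. Battery well with lid on its +y half, dial plate with shaft on its -y half (shaft axis at x 0, y -55 mm).
- lid_hinge (a point): Middle of the battery lid's hinge line, which lies on the chime's top face (50 mm above the shelf) on the side far from the robot, 27 mm from the chime's far edge. The frame turns with the lid: y along the hinge, -x along the lid to its free edge, z out of its outer face (up when shut; then the lid runs from the hinge towards the robot).
- lid_edge (a point): Middle of the free edge of the grey battery lid, on its outer face; axes as at lid_hinge. The lid is a plate 92 mm long from hinge to free edge, 84 mm wide, 4 mm thick; shut, it lies flat on the chime's top face. Closed fingers pushing its outer face over and down shut it with 1 to 2 N.
- lid (a joint): Lid angle in rad: 0 shut, 1.57 upright, at most 1.7. The stiff hinge keeps it where it is left. It starts open at 0.8 to 1.4.
- dial: Round black plate under the shaft, 54 mm across, 2 mm thick, fixed on the chime's top face; origin under its centre, on the shaft's axis. A white tick at its +x side points the way the shaft's flat faces.
- shaft (a joint): How far the shaft is pressed down, in m: 0 up, 0.006 fully down. The spring takes 4 N to start and about 8 N fully down, and pushes the shaft up again when released. The shaft does not turn.
- shaft_tip (a point): Centre of the top end of the upright brass D-shaft, 76 mm above the shelf when up, 24 mm above the black plate. Diameter 14 mm, one flat 3.5 mm from the axis; the top 4.5 mm tapers to about 7 mm. z up along the shaft, +x from the axis towards the flat. It sinks with the shaft.
- knob_center (a point): Centre of the loose knob, on its axis 21 mm above its underside; 42 mm high, about 50 g, standing bore down on the shelf. Round skirt 44 mm across, 0 to 20 mm up; on it a grey bar grip 40 mm long (x), 12 mm wide (y), from 20 to 42 mm up. z up. A white line on top of the bar runs from the middle to its +x end: the bore's flat is on that side.
- knob_seat (a point): Centre of the inner end of the knob's D-bore, 16 mm above the underside, 5 mm below knob_center; axes as the knob's. Bore 16.4 mm in diameter, 16 mm deep, open below, flat 4.7 mm from the axis at +x. It goes on only with the knob's +x along the shaft's +x, to about 10 degrees. Fully home this point meets the shaft's tip.
- ring_dish: white porcelain ring dish, 90 mm across, 22 mm high; a bystander; origin under its centre
- bike_light: red aluminium bike light lying on a rubber foot, about 95 x 33 x 40 mm; a bystander; origin under its centre
- umbrella_cap: blue plastic umbrella tip cap standing upright, 24 mm across, 38 mm high; a bystander; origin under its centre
- note_holder: chrome spring-clip note holder on a round 56 mm foot, 90 mm high; a bystander; origin under its centre
Things that resemble listed ones, but are neither listed nor needed, are in the scene too. What is shaped like the part that bears knob_center but orange is not meant.

How it is judged:
By the outcome, as a careful person would: the job done as asked, in the order asked, and still so for the second after the job is handed in, while the arm keeps its last pose, push and grip.
It also fails if it takes over 56 s, if anything falls off the work surface, if the arm or the gripper's body presses on something with over 40 N, if the wrist force passes 120 N, or if a joint passes its speed limit or range.

### The arm

A 6-joint arm with a two-finger parallel gripper is mounted at the origin on the work surface. World frame = base frame: x ahead of the robot, y to its left, z up, the work surface at z = 0. Lengths are in m, angles in rad, forces in N, time in s.
With the tool pointing down it reaches from about 0.3 to 0.95 m from the base axis. Payload 3.1 kg.
Tool frame: the origin (TCP) lies midway between the tips of the shut fingers; the grasp point (between the pads) lies 19 mm behind it; y points along the fingers, x is the direction in which the jaws open and shut, and the axes are right-handed (so a half turn about y gives the same grasp; the last joint's range is limited). The gripper opens to 85 mm and grips with 20 to 120 N. Pads are 22 mm wide; open, the fingers measure 114 mm over their backs; the gripper's body (76 mm by 85 mm) begins 54 mm behind the grasp point. The pads swing forward as they close: fully open they stand 13 mm farther back than shut.
Start: joints at [1.179, 0.308, 1.634, -0, 1.2, -0.07], TCP at [0.198, 0.593, 0.231] pointing down, gripper open.
Joint ranges: [-3.06, 3.06], [-0.79, 1.96], [0.05, 2.63], [-1.19, 4.34], [0.05, 2.64], [-2.94, 2.94]. Speed limits (rad/s): [2.79, 2.79, 3.14, 3.14, 3.14, 3.14].

### API

Orientations are given as a rotation vector (axis times angle).
In Python, from station import sensors, optics, job, finder gives the robot as it stands.
- The arm moves only by the tool drive_tool, never from a script. Its argument "targets" is a list of rows, each an object with "angular": the turn, a rotation vector about the tool's x, y, z in degrees, a list of three; "delta_pos": the shift along the tool's x, y, z in cm, a list of three; "hand": the opening, from 0 (shut) to 1 (fully open). A call has exactly 10 rows; each row is the pose to reach, as a shift and turn from the pose measured when the call began, along the tool's axes at that moment; what a row does not reach only later rows make up. A row lasts 1/8 s, in which the tool goes at most 62.5 mm and 10.7 degrees, less where a joint would pass 70% of its speed; a pose out of reach is approached as far as the arm can. A call with a gripper value outside its range is refused whole. The fingers move at their own pace and stop on an object; "force" is the grip in N (left out, the last holds). Time passes only in rows, so rows that repeat a pose let the fingers close, or fill a call up. It gives the time, the measured TCP pose, the force and the opening at its end, in the units of the state.
- sensors.get_state(): the state, without advancing time (a new reading comes with each control period).
- optics.camera(name): name is "scene" or "top" or "wrist"; returns (picture, depth): 400x640x3 uint8, red, green, blue; 400x640 float32, m along the optical axis (not along the pixel's ray), 0 where there is no reading.
- optics.calibration(name): a dict with "fx", "fy", "cx", "cy" (pixels), "k1" (the pictures are not rectified: a ray, as slopes to the right and down, at radius r is drawn at 1 + k1 r^2 times it, then the intrinsics apply), "rvec" (rotation vector, rad) and "tvec" (3), from world to camera coordinates, as OpenCV has them. Camera axes: x right, y down, z forward; pixel columns grow to the right and rows downward; lengths in m; the calibration is good to about 2 mm. A picture is of the moment at which its call begins: read the wrist's pose just before it. calibration takes no time and is no camera call; for the wrist camera it gives the pose at the moment of the call.
- job.job_done(): hands the job in, once; it reports no verdict.
Trained networks look in the newest picture that a camera, given by its name, has taken for a name from the list of things; names that differ only in an ending like _2 or _b are one class to them, and where a whole thing is asked for, a point or a joint stands for the part that bears it (a point fixed in the world has none). Each returns a list of dicts, best first, with "conf" (0 to 1); they miss things now and then, are a little off and sometimes report something else, mostly with a low value. They report only what shows in the picture. A call takes as long as a camera call. They do not tell look-alikes from the thing itself.
- finder.look_for(camera, query): "uv" ([column, row] in pixels, amid what is visible of it).
- finder.cut_out(camera, query): "region" (400x640 bool, what is visible of it) and "uv" ([column, row] in pixels, amid what is visible of it).
The state is a dict: "time": time; "joint_pos": joint angles; "qvel": joint speeds; "effort": joint torques, N m; "position": TCP position; "orientation": TCP orientation; "contact_force": force on the tool from outside, world axes, zero at the start; "torque": the same for the moment, N m; "gripper_width": finger opening in m.
Only numpy, scipy, OpenCV 4.12 (cv2) and the standard library are available. Lean on these libraries where they do the work, as an engineer would, in place of code of your own. Each camera call takes 0.05 s, during which the arm holds its last target.

## Working session

There is one attempt and no reset: what is moved stays moved. The work goes in short steps, Python scripts to look and compute and a tool call to move; the robot and the scene stay as the last step left them, time stands still between calls to the robot, and variables do not carry over. Pictures are saved under pics/ and viewed, and the job is handed in when it is done.

Besides the shell and the picture viewer there is one more tool, called after ">>>" by a JSON object that holds its "op" and its "data". drive_tool: Moves the arm, as the interface text tells. Its arguments: {"type":"object","properties":{"targets":{"type":"array"},"force":{"type":"number"}},"required":["targets"]}

```bash
mkdir -p pics; ls
cat > h.py <<'E'
import numpy as np, cv2
from scipy.spatial.transform import Rotation as R
from station import sensors, optics, job, finder
def cal(n):
    c=optics.calibration(n)
    return c
def undist(c,u,v):
    u=np.asarray(u,float);v=np.asarray(v,float)
    xd=(u-c['cx'])/c['fx'];yd=(v-c['cy'])/c['fy']
    x,y=xd.copy(),yd.copy()
    for _ in range(20):
        f=1+c['k1']*(x*x+y*y);x=xd/f;y=yd/f
    return x,y
def world(c,u,v,d):
    x,y=undist(c,u,v)
    P=np.stack([x*d,y*d,np.asarray(d,float)],-1)
    Rm=R.from_rotvec(np.ravel(c['rvec'])).as_matrix()
    return (P-np.ravel(c['tvec']))@Rm
def atz(c,u,v,z):
    x,y=undist(c,u,v)
    Rm=R.from_rotvec(np.ravel(c['rvec'])).as_matrix()
    o=-Rm.T@np.ravel(c['tvec'])
    d=np.stack([x,y,np.ones_like(x)],-1)@Rm
    return o+d*((z-o[2])/d[...,2])[...,None]
def proj(c,P):
    Rm=R.from_rotvec(np.ravel(c['rvec'])).as_matrix()
    q=np.atleast_2d(P)@Rm.T+np.ravel(c['tvec'])
    x=q[:,0]/q[:,2];y=q[:,1]/q[:,2];f=1+c['k1']*(x*x+y*y)
    return np.stack([c['fx']*x*f+c['cx'],c['fy']*y*f+c['cy']],-1)
def save(n,im): cv2.imwrite('pics/'+n,im[...,::-1])
E
python3 - <<'E'
from h import *
print(sensors.get_state())
for n in ['scene','top']:
    im,d=optics.camera(n);save(n+'1.png',im);np.savez(n+'1.npz',im=im,d=d);c=cal(n);print(n,c)
    for q in ['chime','lid_edge','shaft_tip','knob_center','dial','ring_dish','bike_light','umbrella_cap','note_holder']:
        for r in finder.look_for(n,q)[:3]:
            u,v=r['uv'];ui,vi=int(round(u)),int(round(v));print(q,round(r['conf'],2),np.round(r['uv'],1),world(c,u,v,d[vi,ui]).round(3))
print(sensors.get_state()['time'])
E
```

```text
pics
{'time': 0.0, 'joint_pos': array([ 1.17932405e+00,  3.09010709e-01,  1.63515872e+00, -4.62473385e-05,
        1.19966282e+00, -6.97357581e-02]), 'qvel': array([-7.06237914e-04, -1.11920224e-03,  6.54846134e-05, -1.28669506e-03,
        1.55921458e-03, -7.18999147e-04]), 'effort': array([-5.24348015e-04, -4.15234959e+01, -2.76670665e+01, -2.76011303e-05,
        9.86653467e-03,  7.60600329e-06]), 'position': array([0.19738986, 0.59217265, 0.23005675]), 'orientation': array([-1.34564329, -0.96763087,  0.97074863]), 'contact_force': array([-0.73280994,  1.37370245,  1.01024949]), 'torque': array([ 0.01614819, -0.07516161,  0.03898141]), 'gripper_width': 0.08563270224952052}
scene {'fx': 402.83449633409856, 'fy': 402.83449633409856, 'cx': 321.63608051361666, 'cy': 203.76702027389408, 'k1': -0.016654004380075534, 'rvec': array([ 0.94056886,  2.41935273, -1.1598634 ]), 'tvec': array([ 0.47513507, -0.16709752,  1.15036879])}
chime 0.73 [410.  284.7] [0.635 0.207 0.093]
lid_edge 0.68 [410.9 278.4] [0.632 0.205 0.103]
shaft_tip 0.57 [387.6 244.5] [0.573 0.109 0.07 ]
knob_center 0.76 [306
[... 726 characters left out ...]
me 0.46 [379.5 232.3] [ 0.521 -0.179  0.043]
lid_edge 0.89 [177.5 166.8] [0.622 0.186 0.126]
lid_edge 0.37 [376.4 232.1] [ 0.521 -0.174  0.038]
shaft_tip 0.47 [195.6 105.7] [0.764 0.188 0.032]
shaft_tip 0.45 [361.1 132.8] [ 0.726 -0.146  0.007]
shaft_tip 0.4 [232.1 202.7] [0.568 0.1   0.076]
knob_center 0.79 [404.5 200. ] [ 0.587 -0.233  0.02 ]
knob_center 0.77 [372.5 231.2] [ 0.523 -0.169  0.021]
dial 0.78 [233.  202.6] [0.568 0.098 0.076]
dial 0.55 [231.8 204.9] [0.564 0.101 0.071]
ring_dish 0.96 [361.8 133.7] [ 0.725 -0.148  0.006]
bike_light 0.97 [194.9 101.6] [0.77  0.188 0.037]
umbrella_cap 0.73 [177.2 164.5] [0.635 0.201 0.081]
note_holder 0.76 [440.  138.4] [ 0.712 -0.302  0.032]
1.0
```

View pics/scene1.png

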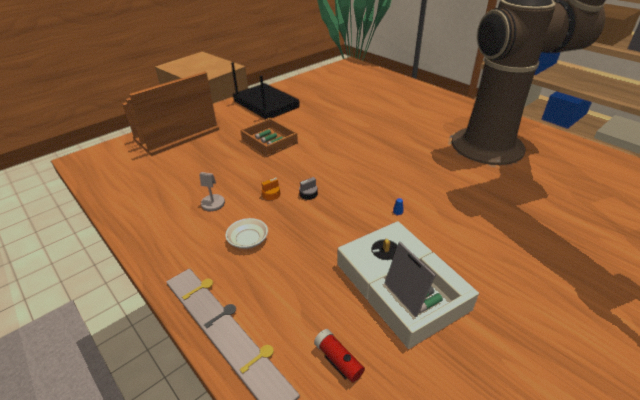

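View pics/top1.png

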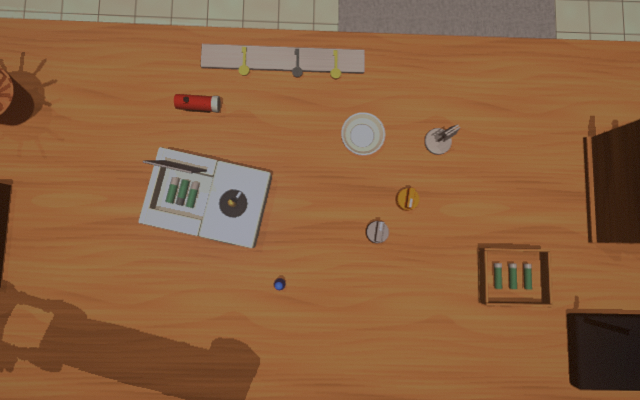

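Run:
```python
import cv2
im=cv2.imread('pics/top1.png')
a=cv2.resize(im[60:260,130:290],None,fx=3,fy=3,interpolation=cv2.INTER_CUBIC)
b=cv2.resize(im[170:260,340:430],None,fx=6,fy=6,interpolation=cv2.INTER_CUBIC)
cv2.imwrite('pics/topA.png',a);cv2.imwrite('pics/topB.png',b)
```

```text
(no output)
```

View pics/topA.png

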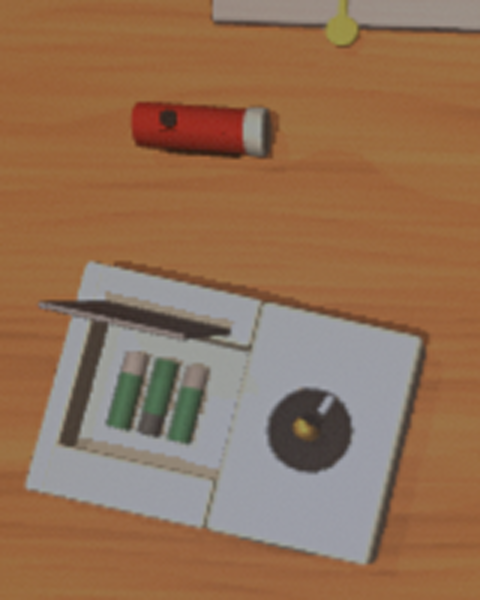

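View pics/topB.png

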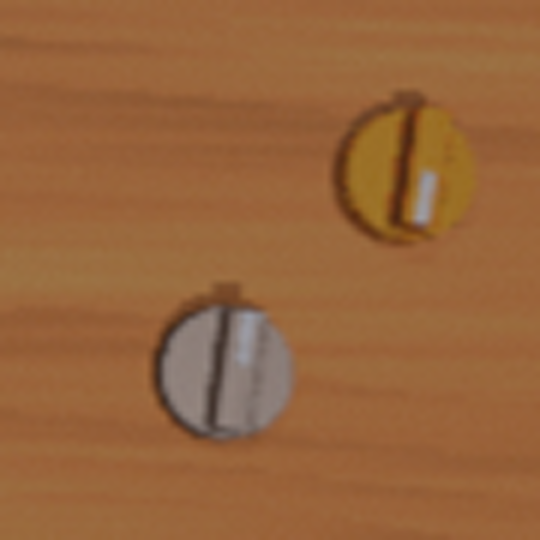

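```bash
cat > m.py <<'E'
from h import *
def cloud(n,f):
    z=np.load(f);im,d=z['im'],z['d'];c=cal(n)
    v,u=np.mgrid[0:400,0:640]
    W=world(c,u,v,d);W[d<=0]=np.nan
    return im,d,c,W
E
python3 - <<'E'
from m import *
for n in ['top','scene']:
    im,d,c,W=cloud(n,n+'1.npz')
    b=(W[...,0]>.4)&(W[...,0]<.75)&(W[...,1]>0)&(W[...,1]<.36)
    t=b&(abs(W[...,2]-.05)<.006)
    print(n,t.sum(), np.median(W[...,2][t]))
    P=W[t][:,:2].astype(np.float32)*1000
    print('rect',cv2.minAreaRect(P))
    # lid: points above .058 excluding shaft area
    l=b&(W[...,2]>.06)&(W[...,1]>.125)
    L=W[l];print('lid',len(L));m=np.median(L,0);U,S,Vt=np.linalg.svd(L-L.mean(0),full_matrices=False);print(L.mean(0),S,Vt)
    print(L.min(0),L.max(0))
    s=b&(W[...,2]>.065)&(W[...,1]<.125);print('shaft',s.sum(),W[s].mean(0) if s.any() else 0,W[s].max(0) if s.any() else 0)
    hsv=cv2.cvtColor(im,cv2.COLOR_RGB2HSV)
    w=b&(hsv[...,1]<60)&(hsv[...,2]>130)
    # inside dial: white pixel near
E
```

```text
top 6429 0.05070229551523186
rect ((580.8211669921875, 156.41525268554688), (219.44912719726562, 150.24034118652344), 78.4874038696289)
lid 365
[0.62628522 0.19514155 0.11470339] [0.52425328 0.47867039 0.01996604] [[-0.1254996   0.45055955  0.88388118]
 [ 0.28341958  0.87007878 -0.40328187]
 [-0.95074875  0.19989752 -0.23689193]]
[0.611272   0.15491504 0.06043813] [0.64580853 0.23929468 0.14418182]
shaft 41 [0.56823836 0.10268057 0.07418634] [0.57457098 0.10955218 0.07811168]
scene 5164 0.0504313082700972
rect ((581.9140625, 157.38629150390625), (221.36431884765625, 151.81019592285156), 78.4247817993164)
lid 1905
[0.63122364 0.20075375 0.10322777] [1.07960241 1.07005169 0.03854641] [[-0.25294788 -0.17285873  0.95191241]
 [ 0.1437268   0.96627756  0.21365926]
 [ 0.95674447 -0.19085999  0.21957343]]
[0.61284109 0.15568398 0.0600031 ] [0.64970805 0.24131495 0.14278505]
shaft 47 [0.57192716 0.10506456 0.07193469] [0.57705336 0.10967973 0.07798643]
```

```bash
cat >> h.py <<'E'
def state():
    s=sensors.get_state();return s,np.array(s['position']),R.from_rotvec(s['orientation'])
def down(yaw):
    # tool y down, tool x (jaw) at world yaw
    x=np.array([np.cos(yaw),np.sin(yaw),0]);y=np.array([0,0,-1.]);z=np.cross(x,y)
    return R.from_matrix(np.stack([x,y,z],1))
def rows(wps):
    s,p,Q=state()
    for P,T in wps:
        d=Q.inv().apply(np.array(P)-p)*100
        a=(Q.inv()*T).as_rotvec(degrees=True)
        print('pos',np.round(P,3),'delta',d.round(2).tolist(),'ang',a.round(1).tolist())
E
python3 - <<'E'
from h import *
s,p,Q=state();print(Q.as_matrix().round(3))
y0=np.arctan2(*Q.as_matrix()[[1,0],0]);print(np.degrees(y0))
yaw=np.radians(-11.5)
H=np.array([.640,.197,.05])
ex=np.array([np.cos(yaw),np.sin(yaw),0])
for c in [np.radians(78.5),np.radians(-101.5)]:
  T=down(c)
  w=[(H+ex*.06+[0,0,.18],T),(H+ex*.05+[0,0,.065],T)]
  r=.072
  for th in [1.4,1.2,1.0,.8,.6,.4,.2,0.05,0]:
    w.append((H+ex*(-r*np.cos(th)+.004*np.sin(th)+.011-.002)+[0,0,r*np.sin(th)+.004*np.cos(th)-.002],T))
  rows(w)
E
```

```text
[[ 0.316  0.    -0.949]
 [ 0.949  0.     0.316]
 [ 0.    -1.     0.   ]]
71.56003399574303
pos [0.699 0.185 0.23 ] delta [-22.84, 0.13, -60.44] ang [-0.0, -6.9, 0.0]
pos [0.689 0.187 0.115] delta [-22.97, 11.63, -59.45] ang [-0.0, -6.9, 0.0]
pos [0.641 0.197 0.12 ] delta [-23.56, 11.16, -54.55] ang [-0.0, -6.9, 0.0]
pos [0.627 0.2   0.117] delta [-23.73, 11.47, -53.16] ang [-0.0, -6.9, 0.0]
pos [0.614 0.202 0.111] delta [-23.89, 12.05, -51.85] ang [-0.0, -6.9, 0.0]
pos [0.602 0.205 0.102] delta [-24.03, 12.88, -50.68] ang [-0.0, -6.9, 0.0]
pos [0.593 0.207 0.092] delta [-24.15, 13.93, -49.7] ang [-0.0, -6.9, 0.0]
pos [0.585 0.208 0.08 ] delta [-24.24, 15.16, -48.95] ang [-0.0, -6.9, 0.0]
pos [0.58  0.209 0.066] delta [-24.3, 16.5, -48.45] ang [-0.0, -6.9, 0.0]
pos [0.579 0.21  0.056] delta [-24.33, 17.57, -48.26] ang [-0.0, -6.9, 0.0]
pos [0.578 0.21  0.052] delta [-24.33, 17.93, -48.23] ang [-0.0, -6.9, 0.0]
pos [0.699 0.185 0.23 ] delta [-22.84, 0.13, -60.44] ang [-0.0, 173.1, -0.0]
pos [0.689 0.187 0.115] delta [-22.97, 11.63, -59.45] ang [-0.0, 173.1, -0.0]
pos [0.641 0.197 0.12 ] delta [-23.56, 11.16, -54.55] ang [-0.0, 173.1, -0.0]
pos [0.627 0.2   0.117] delta [-23.73, 11.47, -53.16] ang [-0.0, 173.1, -0.0]
pos [0.614 0.202 0.111] delta [-23.89, 12.05, -51.85] ang [-0.0, 173.1, -0.0]
pos [0.602 0.205 0.102] delta [-24.03, 12.88, -50.68] ang [-0.0, 173.1, -0.0]
pos [0.593 0.207 0.092] delta [-24.15, 13.93, -49.7] ang [-0.0, 173.1, -0.0]
pos [0.585 0.208 0.08 ] delta [-24.24, 15.16, -48.95] ang [-0.0, 173.1, -0.0]
pos [0.58  0.209 0.066] delta [-24.3, 16.5, -48.45] ang [-0.0, 173.1, -0.0]
pos [0.579 0.21  0.056] delta [-24.33, 17.57, -48.26] ang [-0.0, 173.1, -0.0]
pos [0.578 0.21  0.052] delta [-24.33, 17.93, -48.23] ang [-0.0, 173.1, -0.0]
```

>>> {"op": "drive_tool", "data": {"targets": [{"angular": [0,0,0],"delta_pos": [-2.1,-1,-5.5],"hand": 0},{"angular": [0,-1,0],"delta_pos": [-4.2,-2,-11],"hand": 0},{"angular": [0,-2,0],"delta_pos": [-6.3,-2,-16.5],"hand": 0},{"angular": [0,-3,0],"delta_pos": [-8.4,-2,-22],"hand": 0},{"angular": [0,-4,0],"delta_pos": [-10.5,-2,-27.5],"hand": 0},{"angular": [0,-5,0],"delta_pos": [-12.6,-2,-33],"hand": 0},{"angular": [0,-6,0],"delta_pos": [-14.7,-2,-38.5],"hand": 0},{"angular": [0,-6.9,0],"delta_pos": [-16.8,-2,-44],"hand": 0},{"angular": [0,-6.9,0],"delta_pos": [-18.9,-1,-49.5],"hand": 0},{"angular": [0,-6.9,0],"delta_pos": [-21,0,-55],"hand": 0}]}}

```text
time: 2.25
position: [0.6546, 0.2185, 0.2314]
orientation: [-1.298, -1.06, 1.059]
contact_force: [0.8, 0.6, 0.8]
gripper_width: -0.0001
```

```bash
cat > lid.py <<'E'
from h import *
s,p,Q=state();print(s['time'],p.round(4),s['gripper_width'],s['contact_force'].round(1))
yaw=np.radians(-11.5)
H=np.array([.640,.197,.05])
ex=np.array([np.cos(yaw),np.sin(yaw),0])
T=down(np.radians(78.5))
w=[(H+ex*.06+[0,0,.18],T),(H+ex*.05+[0,0,.065],T)]
r=.072
for th in [1.4,1.2,1.0,.8,.6,.4,.2,0.05,0]:
    w.append((H+ex*(-r*np.cos(th)+.004*np.sin(th)+.011-.002)+[0,0,r*np.sin(th)+.004*np.cos(th)-.002],T))
rows(w)
E
python3 lid.py
```

```text
2.25 [0.6546 0.2185 0.2314] -7.31807902804993e-05 [0.8 0.6 0.8]
pos [0.699 0.185 0.23 ] delta [-2.39, 0.14, -5.0] ang [0.0, -0.0, 0.0]
pos [0.689 0.187 0.115] delta [-2.4, 11.64, -3.99] ang [0.0, -0.0, 0.0]
pos [0.641 0.197 0.12 ] delta [-2.41, 11.18, 0.94] ang [0.0, -0.0, 0.0]
pos [0.627 0.2   0.117] delta [-2.41, 11.48, 2.35] ang [0.0, -0.0, 0.0]
pos [0.614 0.202 0.111] delta [-2.41, 12.06, 3.66] ang [0.0, -0.0, 0.0]
pos [0.602 0.205 0.102] delta [-2.41, 12.89, 4.84] ang [0.0, -0.0, 0.0]
pos [0.593 0.207 0.092] delta [-2.41, 13.94, 5.83] ang [0.0, -0.0, 0.0]
pos [0.585 0.208 0.08 ] delta [-2.41, 15.16, 6.59] ang [0.0, -0.0, 0.0]
pos [0.58  0.209 0.066] delta [-2.42, 16.51, 7.09] ang [0.0, -0.0, 0.0]
pos [0.579 0.21  0.056] delta [-2.42, 17.57, 7.29] ang [0.0, -0.0, 0.0]
pos [0.578 0.21  0.052] delta [-2.42, 17.93, 7.31] ang [0.0, -0.0, 0.0]
```

>>> {"op": "drive_tool", "data": {"targets": [{"angular": [0,0,0],"delta_pos": [-2.4,0,-5],"hand": 0},{"angular": [0,0,0],"delta_pos": [-2.4,3,-5],"hand": 0},{"angular": [0,0,0],"delta_pos": [-2.4,8,-4.5],"hand": 0},{"angular": [0,0,0],"delta_pos": [-2.4,11.5,-4],"hand": 0},{"angular": [0,0,0],"delta_pos": [-2.4,11.5,-3],"hand": 0},{"angular": [0,0,0],"delta_pos": [-2.4,11.3,-1],"hand": 0},{"angular": [0,0,0],"delta_pos": [-2.4,11.2,0.9],"hand": 0},{"angular": [0,0,0],"delta_pos": [-2.4,11.3,1.7],"hand": 0},{"angular": [0,0,0],"delta_pos": [-2.4,11.5,2.3],"hand": 0},{"angular": [0,0,0],"delta_pos": [-2.4,11.8,3],"hand": 0}]}}

```text
time: 3.5
position: [0.6216, 0.2013, 0.1145]
orientation: [-1.299, -1.063, 1.056]
contact_force: [0.1, 0.3, 0.6]
gripper_width: 0.0004
```

```bash
python3 lid.py
python3 - <<'E'
from h import *
im,d=optics.camera('scene');save('scene2.png',im[150:360,250:530])
E
```

```text
3.5 [0.6216 0.2013 0.1145] 0.00042437010984348926 [0.1 0.3 0.6]
pos [0.699 0.185 0.23 ] delta [-0.02, -11.52, -7.93] ang [0.2, -0.1, 0.1]
pos [0.689 0.187 0.115] delta [-0.05, -0.02, -6.89] ang [0.2, -0.1, 0.1]
pos [0.641 0.197 0.12 ] delta [-0.05, -0.5, -1.96] ang [0.2, -0.1, 0.1]
pos [0.627 0.2   0.117] delta [-0.05, -0.2, -0.55] ang [0.2, -0.1, 0.1]
pos [0.614 0.202 0.111] delta [-0.05, 0.37, 0.77] ang [0.2, -0.1, 0.1]
pos [0.602 0.205 0.102] delta [-0.06, 1.2, 1.95] ang [0.2, -0.1, 0.1]
pos [0.593 0.207 0.092] delta [-0.06, 2.25, 2.94] ang [0.2, -0.1, 0.1]
pos [0.585 0.208 0.08 ] delta [-0.06, 3.47, 3.7] ang [0.2, -0.1, 0.1]
pos [0.58  0.209 0.066] delta [-0.07, 4.81, 4.21] ang [0.2, -0.1, 0.1]
pos [0.579 0.21  0.056] delta [-0.07, 5.88, 4.4] ang [0.2, -0.1, 0.1]
pos [0.578 0.21  0.052] delta [-0.07, 6.24, 4.43] ang [0.2, -0.1, 0.1]
```

View pics/scene2.png

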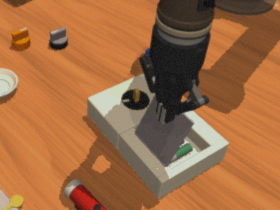

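The gripper is behind the lid, which leans in and is being pushed (crop around (170,130)). I'll continue the arc.

>>> {"op": "drive_tool", "data": {"targets": [{"angular": [0,0,0],"delta_pos": [0,0.4,0.8],"hand": 0},{"angular": [0,0,0],"delta_pos": [0,1.2,1.9],"hand": 0},{"angular": [0,0,0],"delta_pos": [0,2.2,2.9],"hand": 0},{"angular": [0,0,0],"delta_pos": [0,3.4,3.7],"hand": 0},{"angular": [0,0,0],"delta_pos": [0,4.1,4],"hand": 0},{"angular": [0,0,0],"delta_pos": [0,4.8,4.2],"hand": 0},{"angular": [0,0,0],"delta_pos": [0,5.4,4.3],"hand": 0},{"angular": [0,0,0],"delta_pos": [0,5.9,4.4],"hand": 0},{"angular": [0,0,0],"delta_pos": [0,6.2,4.4],"hand": 0},{"angular": [0,0,0],"delta_pos": [0,6.3,4.4],"hand": 0}]}}

```text
time: 4.8
position: [0.5769, 0.2102, 0.0536]
orientation: [-1.297, -1.059, 1.06]
contact_force: [-8.0, -2.1, 20.9]
gripper_width: -0.0001
```

```bash
python3 lid.py|sed -n '1p;10,$p'
python3 - <<'E'
from h import *
im,d=optics.camera('scene');save('scene3.png',cv2.resize(im[180:360,300:500],None,fx=3,fy=3))
E
```

```text
4.8 [0.5769 0.2102 0.0536] -0.0001261623643235714 [-8.  -2.1 20.9]
pos [0.58  0.209 0.066] delta [-0.03, -1.26, -0.37] ang [-0.1, -0.0, 0.0]
pos [0.579 0.21  0.056] delta [-0.03, -0.2, -0.18] ang [-0.1, -0.0, 0.0]
pos [0.578 0.21  0.052] delta [-0.03, 0.16, -0.15] ang [-0.1, -0.0, 0.0]
```

View pics/scene3.png

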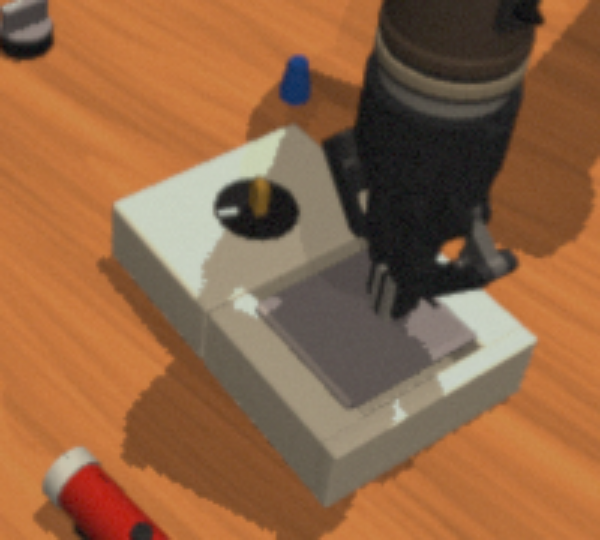

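>>> {"op": "drive_tool", "data": {"targets": [{"angular": [0,0,0],"delta_pos": [0,-3,0],"hand": 0},{"angular": [0,0,0],"delta_pos": [0,-9,0],"hand": 0.5},{"angular": [0,0,0],"delta_pos": [-3,-14,0],"hand": 1},{"angular": [0,0,0],"delta_pos": [-8,-17,0.5],"hand": 1},{"angular": [0,0,0],"delta_pos": [-11,-17,1],"hand": 1},{"angular": [0,0,0],"delta_pos": [-11,-17,1],"hand": 1},{"angular": [0,0,0],"delta_pos": [-11,-17,1],"hand": 1},{"angular": [0,0,0],"delta_pos": [-11,-17,1],"hand": 1},{"angular": [0,0,0],"delta_pos": [-11,-17,1],"hand": 1},{"angular": [0,0,0],"delta_pos": [-11,-17,1],"hand": 1}]}}

```text
time: 6.1
position: [0.5452, 0.1049, 0.2233]
orientation: [-1.296, -1.059, 1.061]
contact_force: [-0.3, 0.2, -0.1]
gripper_width: 0.0855
```

Run:
```python
from h import *
s,p,Q=state();print(p,s['contact_force'])
c=cal('wrist')
im,d=optics.camera('wrist');save('w1.png',im);np.savez('w1.npz',im=im,d=d,c=np.array(c,dtype=object))
Rm=R.from_rotvec(np.ravel(c['rvec'])).as_matrix();print(c);print('cam pos',-Rm.T@np.ravel(c['tvec']),Rm.round(2))
```

```text
[0.54521827 0.10488482 0.22333647] [-0.25208303  0.24739994 -0.0588936 ]
{'fx': 310.07064168565773, 'fy': 310.07064168565773, 'cx': 322.8660471664454, 'cy': 198.12643766681745, 'k1': -0.021961356445938694, 'rvec': array([-2.25621999, -1.84495819, -0.25999855]), 'tvec': array([-0.21083284, -0.5270627 ,  0.22979942])}
cam pos [0.47628481 0.11843315 0.36630551] [[ 0.2   0.98  0.  ]
 [ 0.94 -0.19  0.28]
 [ 0.27 -0.05 -0.96]]
```

View pics/w1.png

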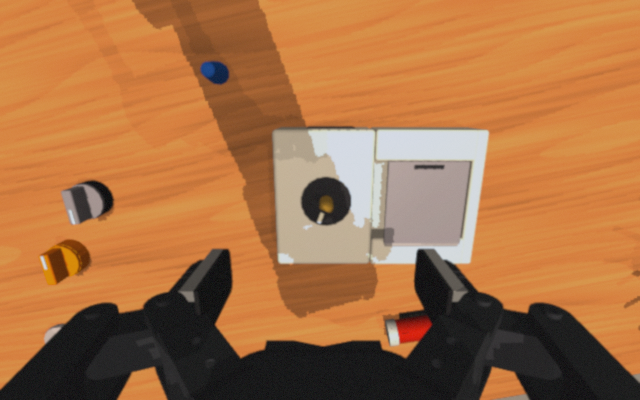

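Run:
```python
from h import *
z=np.load('w1.npz',allow_pickle=True);im,d,c=z['im'],z['d'],z['c'].item()
save('w1c.png',cv2.resize(im[165:240,285:370],None,fx=8,fy=8,interpolation=cv2.INTER_CUBIC))
v,u=np.mgrid[0:400,0:640];W=world(c,u,v,d)
m=np.zeros((400,640),bool);m[175:230,390:465]=1
print('lid z', np.percentile(W[...,2][m],[5,25,50,75,95]))
hsv=cv2.cvtColor(im,cv2.COLOR_RGB2HSV)
box=np.zeros_like(m);box[170:235,295:360]=1
P=atz(c,u,v,.052)
blk=box&(hsv[...,2]<75)
cn=np.median(P[blk][:,:2],0);
(cx,cy),rad=cv2.minEnclosingCircle((P[blk][:,:2]*1000).astype(np.float32));print('black',blk.sum(),cx,cy,rad)
rr=np.hypot(P[...,0]-cx/1e3,P[...,1]-cy/1e3)
for th in (110,130,150):
  w=box&(rr<.026)&(rr>.009)&(hsv[...,1]<90)&(hsv[...,2]>th)
  if w.sum(): q=P[w][:,:2].mean(0);print(th,w.sum(),q,np.degrees(np.arctan2(q[1]-cy/1e3,q[0]-cx/1e3)))
br=box&(rr<.03)&(hsv[...,1]>130)&(hsv[...,2]>90)
print('brass',br.sum(), atz(c,*[np.array(a) for a in np.argwhere(br).mean(0)[::-1]],.07), W[br].mean(0),W[br].max(0))
```

```text
lid z [0.05322382 0.05394123 0.05441181 0.05487703 0.05559965]
black 1509 568.6841430664062 103.04960632324219 25.78525161743164
110 56 [0.58478141 0.09456856] -27.78307556027694
130 46 [0.58585792 0.09322432] -29.77430769004029
150 33 [0.58559214 0.09338407] -29.754656451895393
brass 138 [0.5672663  0.10354123 0.07      ] [0.56627511 0.10370711 0.07314451] [0.57378063 0.10932141 0.07776205]
```

View pics/w1c.png

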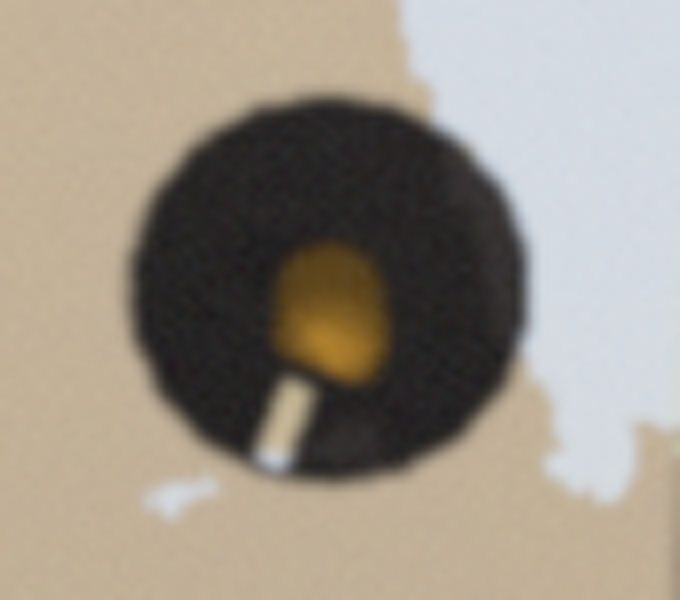

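Run:
```python
from h import *
c=cal('top')
a=atz(c,np.array([340+221/6,340+212/6.]),np.array([170+312/6.,170+428/6]),.042);print(a,np.degrees(np.arctan2(*(a[0]-a[1])[[1,0]])))
m=atz(c,np.array(340+240/6.),np.array(170+370/6.),.042);print(m)
z=np.load('w1.npz',allow_pickle=True);c=z['c'].item()
q=atz(c,285+np.array([328,295,273,290,265])/8-.5,165+np.array([288,378,462,380,455])/8-.5,.052)
print(np.degrees([np.arctan2(*(q[i]-q[j])[[1,0]]) for i,j in((2,0),(2,1),(1,0))]),q[0])
rows([((.515,-.172,.20),down(np.radians(85)))])
```

```text
[[ 0.54034982 -0.17386821  0.042     ]
 [ 0.50309018 -0.17115773  0.042     ]] -4.16069569143533
[ 0.52183922 -0.18010443  0.042     ]
[-28.1911049  -25.47911808 -30.7052385 ] [0.56776696 0.10294413 0.052     ]
pos [ 0.515 -0.172  0.2  ] delta [-27.72, 2.34, -2.56] ang [-0.1, -6.5, 0.0]
```

>>> {"op": "drive_tool", "data": {"targets": [{"angular": [0,-1,0],"delta_pos": [-5,0,-0.5],"hand": 1},{"angular": [0,-2,0],"delta_pos": [-10.5,0,-1],"hand": 1},{"angular": [0,-4,0],"delta_pos": [-16.5,1,-1.5],"hand": 1},{"angular": [0,-5,0],"delta_pos": [-22,2,-2],"hand": 1},{"angular": [0,-6.5,0],"delta_pos": [-27,2.3,-2.5],"hand": 1},{"angular": [0,-6.5,0],"delta_pos": [-27.7,2.3,-2.5],"hand": 1},{"angular": [0,-6.5,0],"delta_pos": [-27.7,2.3,-2.5],"hand": 1},{"angular": [0,-6.5,0],"delta_pos": [-27.7,2.3,-2.5],"hand": 1},{"angular": [0,-6.5,0],"delta_pos": [-27.7,2.3,-2.5],"hand": 1},{"angular": [0,-6.5,0],"delta_pos": [-27.7,2.3,-2.5],"hand": 1}]}}

```text
time: 7.4
position: [0.5147, -0.1707, 0.2005]
orientation: [-1.248, -1.145, 1.146]
contact_force: [0.3, 0.3, -0.2]
gripper_width: 0.0851
```

Run:
```python
from h import *
s,p,Q=state();print(p,s['contact_force'])
c=cal('wrist')
im,d=optics.camera('wrist');np.savez('w2.npz',im=im,d=d,c=np.array(c,dtype=object))
uv=proj(c,[.522,-.175,.02])[0];print(uv)
u0,v0=int(uv[0])-45,int(uv[1])-40
save('w2.png',im);save('w2c.png',cv2.resize(im[v0:v0+80,u0:u0+90],None,fx=7,fy=7,interpolation=cv2.INTER_CUBIC));print(u0,v0)
```

```text
[ 0.51465529 -0.17069414  0.20047112] [ 0.32081193  0.33131194 -0.20821454]
[319.59974405 184.81261659]
274 144
```

View pics/w2.png

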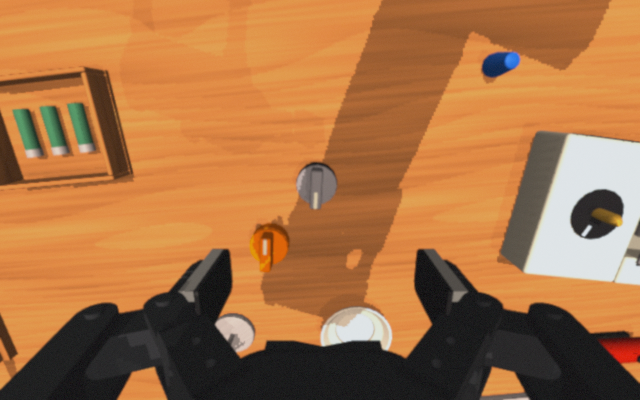

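View pics/w2c.png

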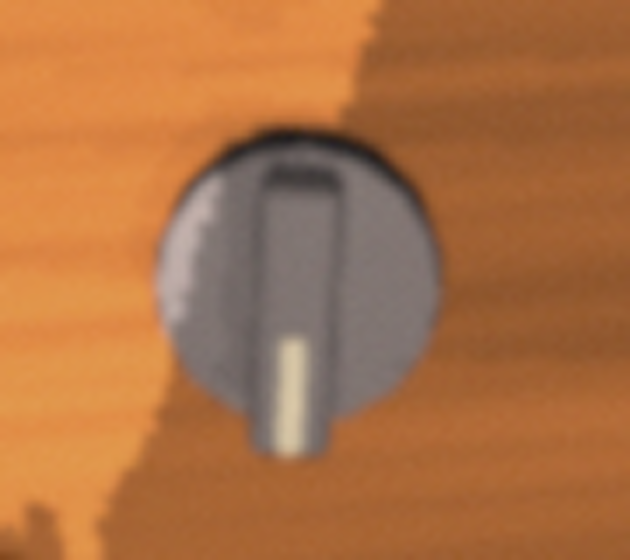

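Run:
```python
from h import *
c=np.load('w2.npz',allow_pickle=True)['c'].item()
f=lambda pts,z:atz(c,274+np.array([p[0] for p in pts])/7-.5,144+np.array([p[1] for p in pts])/7-.5,z)
q=f([(267,192),(340,192),(250,457),(327,457),(293,338),(289,457)],.042)
print(q.round(4),q[:4].mean(0))
an=lambda v:np.degrees(np.arctan2(v[1],v[0]))
print(an(q[2]-q[0]),an(q[3]-q[1]),an(q[5]-q[4]),'mid',q[4])
print(f([(158,285),(440,285),(299,145),(299,285)],.02).round(4))
k=f([(301,290)],.02)[0]
```

```text
[[ 0.502  -0.1809  0.042 ]
 [ 0.5029 -0.1707  0.042 ]
 [ 0.5409 -0.1871  0.042 ]
 [ 0.5419 -0.1759  0.042 ]
 [ 0.5235 -0.1792  0.042 ]
 [ 0.5414 -0.1814  0.042 ]] [ 0.52192537 -0.17865226  0.042     ]
-9.054016796678937 -7.67721849856278 -7.113976780118444 mid [ 0.52354651 -0.17921402  0.042     ]
[[ 0.5192 -0.2001  0.02  ]
 [ 0.5229 -0.1571  0.02  ]
 [ 0.4995 -0.1766  0.02  ]
 [ 0.521  -0.1786  0.02  ]]
```

Run:
```python
from h import *
T=down(np.radians(82.5))
rows([((.522,-.1787,.07),T),((.522,-.1787,.0225),T)])
```

```text
pos [ 0.522 -0.179  0.07 ] delta [-0.72, 13.05, -0.82] ang [-0.1, 2.6, 0.0]
pos [ 0.522 -0.179  0.022] delta [-0.72, 17.8, -0.83] ang [-0.1, 2.6, 0.0]
```

>>> {"op": "drive_tool", "data": {"targets": [{"angular": [0,1,0],"delta_pos": [-0.4,4,-0.4],"hand": 1},{"angular": [0,2.6,0],"delta_pos": [-0.7,9,-0.8],"hand": 1},{"angular": [0,2.6,0],"delta_pos": [-0.7,13,-0.8],"hand": 1},{"angular": [0,2.6,0],"delta_pos": [-0.7,16,-0.8],"hand": 1},{"angular": [0,2.6,0],"delta_pos": [-0.7,17.5,-0.8],"hand": 1},{"angular": [0,2.6,0],"delta_pos": [-0.7,17.8,-0.8],"hand": 1},{"angular": [0,2.6,0],"delta_pos": [-0.7,17.8,-0.8],"hand": 0.6},{"angular": [0,2.6,0],"delta_pos": [-0.7,17.8,-0.8],"hand": 0.3},{"angular": [0,2.6,0],"delta_pos": [-0.7,17.8,-0.8],"hand": 0.2},{"angular": [0,2.6,0],"delta_pos": [-0.7,17.8,-0.8],"hand": 0.2}], "force": 60}}

```text
time: 8.7
position: [0.5221, -0.1787, 0.0231]
orientation: [-1.269, -1.112, 1.112]
contact_force: [0.4, -0.8, 0.5]
gripper_width: 0.0173
```

>>> {"op": "drive_tool", "data": {"targets": [{"angular": [0,0,0],"delta_pos": [0,0,0],"hand": 0.1},{"angular": [0,0,0],"delta_pos": [0,0,0],"hand": 0.05},{"angular": [0,0,0],"delta_pos": [0,0,0],"hand": 0},{"angular": [0,0,0],"delta_pos": [0,0,0],"hand": 0},{"angular": [0,0,0],"delta_pos": [0,0,0],"hand": 0},{"angular": [0,0,0],"delta_pos": [0,0,0],"hand": 0},{"angular": [0,0,0],"delta_pos": [0,-1,0],"hand": 0},{"angular": [0,0,0],"delta_pos": [0,-3,0],"hand": 0},{"angular": [0,0,0],"delta_pos": [0,-7,0],"hand": 0},{"angular": [0,0,0],"delta_pos": [0,-12,0],"hand": 0}], "force": 60}}

```text
time: 9.95
position: [0.5207, -0.178, 0.1431]
orientation: [-1.265, -1.11, 1.113]
contact_force: [0.1, -1.0, -0.4]
gripper_width: 0.0105
```

Run:
```python
from h import *
s,p,Q=state();print(p,s['contact_force'],s['gripper_width'],s['time'])
c=cal('wrist')
im,d=optics.camera('wrist');np.savez('w3.npz',im=im,d=d,c=np.array(c,dtype=object),p=p,Q=Q.as_matrix())
save('w3.png',im)
```

```text
[ 0.52071014 -0.17801879  0.14306182] [ 0.13569549 -0.98227544 -0.39287139] 0.01049688999278395 9.95
```

View pics/w3.png

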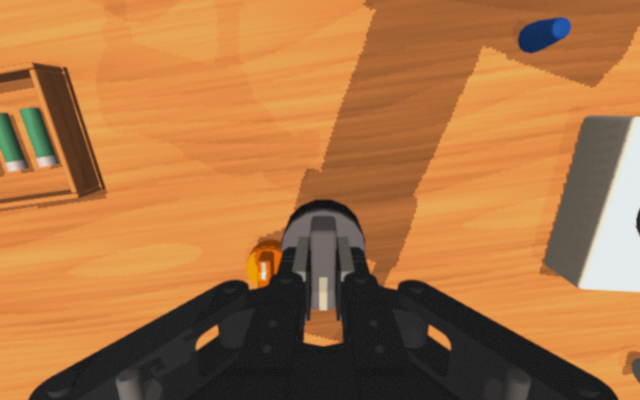

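Run:
```python
from h import *
z=np.load('w3.npz',allow_pickle=True);im=z['im'];c=z['c'].item();p=z['p'];Q=z['Q']
# tool: x jaw, y down, knob +x (line) -> direction away: -z tool
def K(P): # knob pts (kx,ky,kz from underside)
    kx,ky,kz=np.moveaxis(np.array(P,float),-1,0)
    # knob x = -tool z ; up=-tool y ; knob y = z x x => up x kx
    T=np.stack([ky,  .0231-kz, -kx],-1)
    return p+T@Q.T
t=np.linspace(0,2*np.pi,80)
for hh in(0,.02):
    for a in proj(c,K(np.stack([.022*np.cos(t),.022*np.sin(t),0*t+hh],-1))): 
        cv2.circle(im,(int(round(a[0])),int(round(a[1]))),0,(0,255,0) if hh else (255,0,0),-1)
b=[(sx*.02,sy*.006,.042) for sx,sy in((1,1),(1,-1),(-1,-1),(-1,1),(1,1))]
q=proj(c,K(b)).round().astype(int)
for i in range(4): cv2.line(im,tuple(map(int,q[i])),tuple(map(int,q[i+1])),(255,0,255),1)
save('w3o.png',cv2.resize(im[180:340,230:420],None,fx=4,fy=4,interpolation=cv2.INTER_NEAREST))
print(Q.round(3))
```

```text
[[ 0.131 -0.003 -0.991]
 [ 0.991  0.001  0.131]
 [ 0.001 -1.     0.004]]
```

View pics/w3o.png

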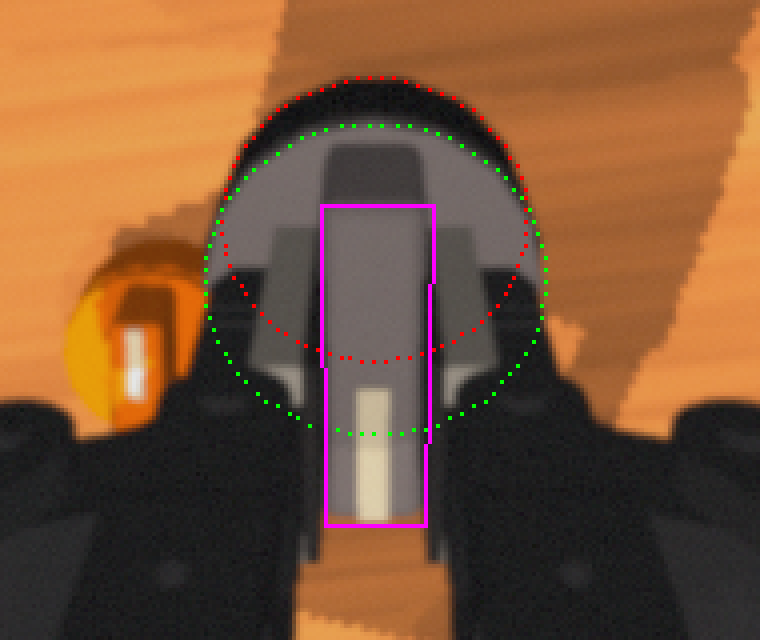

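```bash
cat > ins.py <<'E'
from h import *
s,p,Q=state();M=Q.as_matrix();print(s['time'],p.round(4),np.degrees(np.arctan2(M[1,0],M[0,0])).round(2),s['contact_force'].round(1),s['torque'].round(2),s['gripper_width'].round(4))
T=down(np.radians(61))
rows([((.5685,.103,z),T) for z in(.14,.11,.098,.0831,.0771,.0755)])
E
python3 ins.py
```

```text
Traceback (most recent call last):
  File "ins.py", line 2, in <module>
    s,p,Q=state();M=Q.as_matrix();print(s['time'],p.round(4),np.degrees(np.arctan2(M[1,0],M[0,0])).round(2),s['contact_force'].round(1),s['torque'].round(2),s['gripper_width'].round(4))
                                                                                                                                                             ^^^^^^^^^^^^^^^^^^^^^^^^
AttributeError: 'float' object has no attribute 'round'
```

```bash
sed -i "s/s\['gripper_width'\].round(4)/s['gripper_width']/" ins.py; python3 ins.py
```

```text
10.0 [ 0.526  -0.1802  0.1512] 82.47 [ 2.  -0.9  3.6] [-0.03 -0.08 -0.01] 0.010904439711996769
pos [0.568 0.103 0.14 ] delta [28.63, 1.04, -0.49] ang [0.6, 21.5, -0.1]
pos [0.568 0.103 0.11 ] delta [28.64, 4.04, -0.46] ang [0.6, 21.5, -0.1]
pos [0.568 0.103 0.098] delta [28.65, 5.24, -0.45] ang [0.6, 21.5, -0.1]
pos [0.568 0.103 0.083] delta [28.65, 6.73, -0.44] ang [0.6, 21.5, -0.1]
pos [0.568 0.103 0.077] delta [28.65, 7.33, -0.43] ang [0.6, 21.5, -0.1]
pos [0.568 0.103 0.076] delta [28.65, 7.49, -0.43] ang [0.6, 21.5, -0.1]
```

>>> {"op": "drive_tool", "data": {"targets": [{"angular": [0,3,0],"delta_pos": [4,0,0],"hand": 0},{"angular": [0,7,0],"delta_pos": [9,0,0],"hand": 0},{"angular": [0,11,0],"delta_pos": [15,0,-0.2],"hand": 0},{"angular": [0,15,0],"delta_pos": [21,0.5,-0.4],"hand": 0},{"angular": [0,19,0],"delta_pos": [26,1,-0.5],"hand": 0},{"angular": [0,21.5,0],"delta_pos": [28.6,1,-0.5],"hand": 0},{"angular": [0,21.5,0],"delta_pos": [28.6,1,-0.5],"hand": 0},{"angular": [0,21.5,0],"delta_pos": [28.6,1,-0.5],"hand": 0},{"angular": [0,21.5,0],"delta_pos": [28.6,1,-0.5],"hand": 0},{"angular": [0,21.5,0],"delta_pos": [28.6,1,-0.5],"hand": 0}], "force": 80}}

```text
time: 11.25
position: [0.5685, 0.1016, 0.1405]
orientation: [-1.416, -0.833, 0.824]
contact_force: [1.1, 0.5, -0.6]
gripper_width: 0.0099
```

```bash
python3 ins.py
python3 - <<'E'
from h import *
for n in ('wrist','scene'):
    im,d=optics.camera(n);save(n+'4.png',im if n=='wrist' else cv2.resize(im[150:330,280:500],None,fx=3,fy=3))
E
```

```text
11.25 [0.5685 0.1016 0.1405] 60.89 [ 1.1  0.5 -0.6] [-0.02  0.01 -0.02] 0.009863918169337143
pos [0.568 0.103 0.14 ] delta [0.12, 0.05, 0.07] ang [0.6, -0.1, 0.0]
pos [0.568 0.103 0.11 ] delta [0.12, 3.05, 0.1] ang [0.6, -0.1, 0.0]
pos [0.568 0.103 0.098] delta [0.12, 4.25, 0.11] ang [0.6, -0.1, 0.0]
pos [0.568 0.103 0.083] delta [0.12, 5.74, 0.13] ang [0.6, -0.1, 0.0]
pos [0.568 0.103 0.077] delta [0.12, 6.34, 0.13] ang [0.6, -0.1, 0.0]
pos [0.568 0.103 0.076] delta [0.12, 6.5, 0.13] ang [0.6, -0.1, 0.0]
```

View pics/wrist4.png

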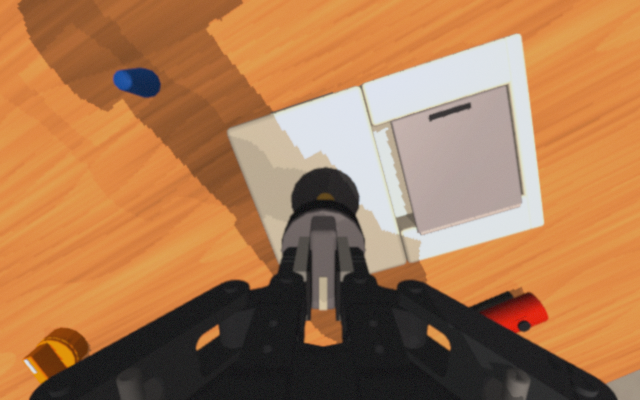

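View pics/scene4.png

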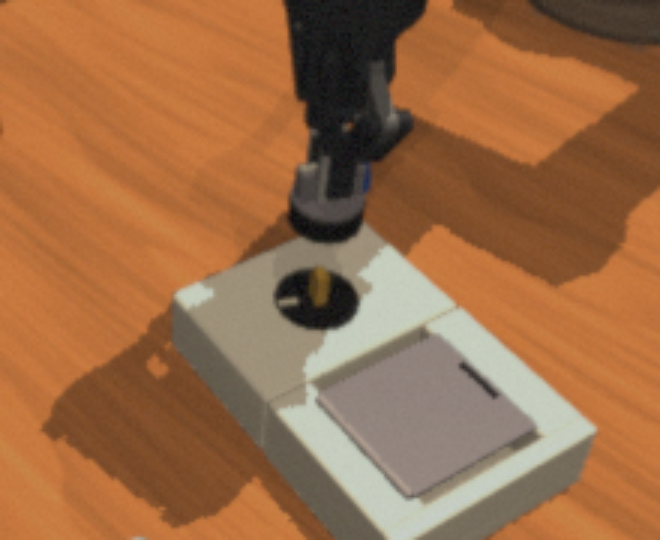

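>>> {"op": "drive_tool", "data": {"targets": [{"angular": [0.6,0,0],"delta_pos": [0.1,1,0.1],"hand": 0},{"angular": [0.6,0,0],"delta_pos": [0.1,2,0.1],"hand": 0},{"angular": [0.6,0,0],"delta_pos": [0.1,3,0.1],"hand": 0},{"angular": [0.6,0,0],"delta_pos": [0.1,3.5,0.1],"hand": 0},{"angular": [0.6,0,0],"delta_pos": [0.1,4,0.1],"hand": 0},{"angular": [0.6,0,0],"delta_pos": [0.1,4.4,0.1],"hand": 0},{"angular": [0.6,0,0],"delta_pos": [0.1,4.8,0.1],"hand": 0},{"angular": [0.6,0,0],"delta_pos": [0.1,5.1,0.1],"hand": 0},{"angular": [0.6,0,0],"delta_pos": [0.1,5.1,0.1],"hand": 0},{"angular": [0.6,0,0],"delta_pos": [0.1,5.1,0.1],"hand": 0}]}}

```text
time: 12.6
position: [0.5688, 0.1031, 0.0897]
orientation: [-1.407, -0.828, 0.827]
contact_force: [-0.3, -0.1, -1.2]
gripper_width: 0.0101
```

```bash
python3 ins.py
```

```text
12.6 [0.5688 0.1031 0.0897] 60.91 [-0.3 -0.1 -1.2] [-0.03 -0.03 -0.  ] 0.01008754277032339
pos [0.568 0.103 0.14 ] delta [-0.02, -5.03, 0.02] ang [0.0, -0.1, 0.1]
pos [0.568 0.103 0.11 ] delta [-0.02, -2.03, 0.02] ang [0.0, -0.1, 0.1]
pos [0.568 0.103 0.098] delta [-0.02, -0.83, 0.02] ang [0.0, -0.1, 0.1]
pos [0.568 0.103 0.083] delta [-0.02, 0.66, 0.02] ang [0.0, -0.1, 0.1]
pos [0.568 0.103 0.077] delta [-0.02, 1.26, 0.02] ang [0.0, -0.1, 0.1]
pos [0.568 0.103 0.076] delta [-0.02, 1.42, 0.02] ang [0.0, -0.1, 0.1]
```

>>> {"op": "drive_tool", "data": {"targets": [{"angular": [0,0,0],"delta_pos": [0,0.2,0],"hand": 0},{"angular": [0,0,0],"delta_pos": [0,0.4,0],"hand": 0},{"angular": [0,0,0],"delta_pos": [0,0.6,0],"hand": 0},{"angular": [0,0,0],"delta_pos": [0,0.8,0],"hand": 0},{"angular": [0,0,0],"delta_pos": [0,0.9,0],"hand": 0},{"angular": [0,0,0],"delta_pos": [0,1,0],"hand": 0},{"angular": [0,0,0],"delta_pos": [0,1.1,0],"hand": 0},{"angular": [0,0,0],"delta_pos": [0,1.2,0],"hand": 0},{"angular": [0,0,0],"delta_pos": [0,1.2,0],"hand": 0},{"angular": [0,0,0],"delta_pos": [0,1.2,0],"hand": 0}]}}

```text
time: 13.85
position: [0.5689, 0.103, 0.0784]
orientation: [-1.407, -0.828, 0.827]
contact_force: [-3.1, -0.1, 6.9]
gripper_width: 0.0104
```

```bash
python3 ins.py
```

```text
13.85 [0.5689 0.103  0.0784] 60.91 [-3.1 -0.1  6.9] [-0.1   0.49 -0.03] 0.010389842646327032
pos [0.568 0.103 0.14 ] delta [-0.02, -6.16, 0.03] ang [0.0, -0.1, 0.1]
pos [0.568 0.103 0.11 ] delta [-0.02, -3.16, 0.03] ang [0.0, -0.1, 0.1]
pos [0.568 0.103 0.098] delta [-0.02, -1.96, 0.03] ang [0.0, -0.1, 0.1]
pos [0.568 0.103 0.083] delta [-0.02, -0.47, 0.03] ang [0.0, -0.1, 0.1]
pos [0.568 0.103 0.077] delta [-0.02, 0.13, 0.03] ang [0.0, -0.1, 0.1]
pos [0.568 0.103 0.076] delta [-0.02, 0.29, 0.03] ang [0.0, -0.1, 0.1]
```

>>> {"op": "drive_tool", "data": {"targets": [{"angular": [0,0,0],"delta_pos": [0,0.1,0],"hand": 0},{"angular": [0,0,0],"delta_pos": [0,0.15,0],"hand": 0},{"angular": [0,0,0],"delta_pos": [0,0.2,0],"hand": 0},{"angular": [0,0,0],"delta_pos": [0,0.25,0],"hand": 0},{"angular": [0,0,0],"delta_pos": [0,0.3,0],"hand": 0},{"angular": [0,0,0],"delta_pos": [0,0.3,0],"hand": 0},{"angular": [0,0,0],"delta_pos": [0,0.3,0],"hand": 0},{"angular": [0,0,0],"delta_pos": [0,0.3,0],"hand": 0},{"angular": [0,0,0],"delta_pos": [0,0.3,0],"hand": 0},{"angular": [0,0,0],"delta_pos": [0,0.3,0],"hand": 0}]}}

```text
time: 15.1
position: [0.569, 0.1031, 0.077]
orientation: [-1.407, -0.828, 0.827]
contact_force: [-4.0, -0.5, 11.2]
gripper_width: 0.0099
```

```bash
python3 ins.py|head -1;  python3 - <<'E'
from h import *
for n in ('wrist','scene'):
    im,d=optics.camera(n);save(n+'5.png',im if n=='wrist' else cv2.resize(im[150:330,280:500],None,fx=3,fy=3))
    if n=='scene':np.savez('scene5.npz',im=im,d=d)
E
```

```text
15.1 [0.569  0.1031 0.077 ] 60.92 [-4.  -0.5 11.2] [-0.09  0.83 -0.01] 0.009887773347376025
```

View pics/wrist5.png

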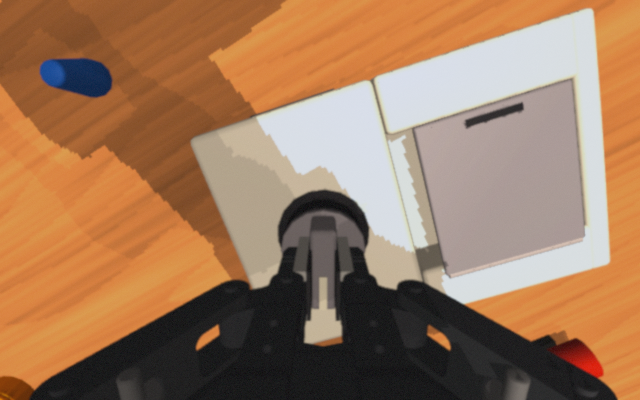

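View pics/scene5.png

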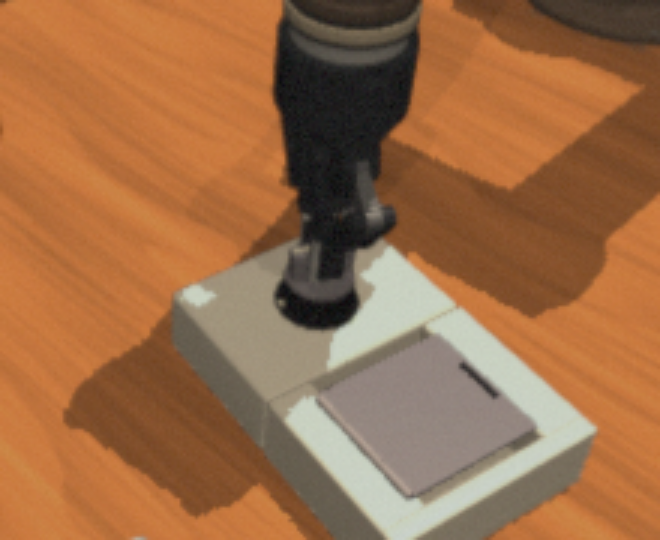

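>>> {"op": "drive_tool", "data": {"targets": [{"angular": [0,0,0],"delta_pos": [0,0.2,0],"hand": 0},{"angular": [0,0,0],"delta_pos": [0,0.25,0],"hand": 0},{"angular": [0,0,0],"delta_pos": [0,0.3,0],"hand": 0},{"angular": [0,0,0],"delta_pos": [0,0.3,0],"hand": 0},{"angular": [0,0,0],"delta_pos": [0,0.3,0],"hand": 0},{"angular": [0,0,0],"delta_pos": [0,0.3,0],"hand": 0},{"angular": [0,0,0],"delta_pos": [0,0.3,0],"hand": 0},{"angular": [0,0,0],"delta_pos": [0,0.3,0],"hand": 0},{"angular": [0,0,0],"delta_pos": [0,0.3,0],"hand": 0},{"angular": [0,0,0],"delta_pos": [0,0.3,0],"hand": 0}]}}

```text
time: 16.45
position: [0.5691, 0.1031, 0.0769]
orientation: [-1.407, -0.828, 0.828]
contact_force: [-6.6, -1.1, 17.2]
gripper_width: 0.0102
```

```bash
python3 ins.py|head -1
```

```text
16.45 [0.5691 0.1031 0.0769] 60.93 [-6.6 -1.1 17.2] [-0.18  1.29  0.  ] 0.01015305155456334
```

Run:
```python
from h import *
s,p,Q0=state();Q=Q0.as_matrix();c=cal('wrist')
im,d=optics.camera('wrist')
v,u=np.mgrid[0:400,0:640];W=world(c,u,v,d)
print('lid z',np.percentile(W[...,2][130:260,440:560],[5,50,95]))
def K(P):
    kx,ky,kz=np.moveaxis(np.array(P,float),-1,0)
    return p+np.stack([ky,.0231-kz,-kx],-1)@Q.T
t=np.linspace(0,2*np.pi,80)
for hh in(0,.02):
    for a in proj(c,K(np.stack([.022*np.cos(t),.022*np.sin(t),0*t+hh],-1))):
        cv2.circle(im,(int(round(a[0])),int(round(a[1]))),0,(0,255,0) if hh else (255,0,0),-1)
b=[(sx*.02,sy*.006,.042) for sx,sy in((1,1),(1,-1),(-1,-1),(-1,1),(1,1))]
q=proj(c,K(b)).round().astype(int)
for i in range(4): cv2.line(im,tuple(map(int,q[i])),tuple(map(int,q[i+1])),(255,0,255),1)
save('w6o.png',cv2.resize(im[170:330,230:420],None,fx=4,fy=4,interpolation=cv2.INTER_NEAREST))
a=np.load('scene1.npz')['im'].astype(int);b=np.load('scene5.npz')['im'].astype(int)
D=np.abs(a-b).max(2)>60
for n,(uu,vv,r) in dict(dish=(246,237,25),light=(338,355,28),note=(210,192,20),cap=(398,206,10),orange=(271,188,12)).items(): print(n,D[vv-r:vv+r,uu-r:uu+r].mean())
```

```text
lid z [0.05314224 0.05427514 0.05532478]
dish 0.0
light 0.0
note 0.0
cap 0.7425
orange 0.0
```

View pics/w6o.png

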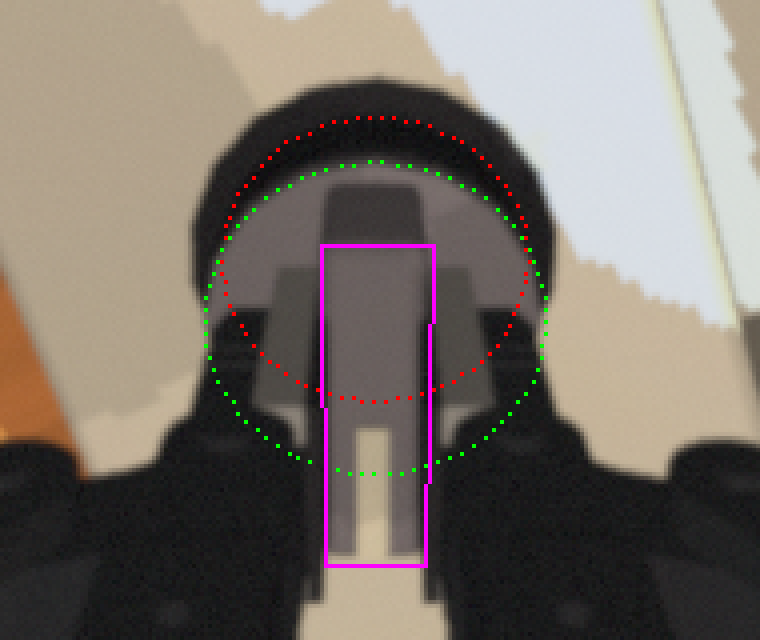

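```bash
python3 -c "
from h import *
s,p,Q=state();print(p,s['contact_force'],s['time']);print(job.job_done())"
```

```text
[0.5691003  0.10309844 0.07688184] [-7.65813631 -1.58268092 18.55510698] 16.5
the job is handed in; nothing more can be done
None
```

I shut the chime's battery lid and put the grey knob on the shaft, turned to match its flat. I handed the job in at 16.5 s, with the gripper still holding the knob pressed down.

- **Lid:** the wrist camera's depth reading puts the outer face flat at about 54 mm after the press, which is shut.
- **Knob alignment:** I set the knob at -29° in the world frame. My readings of the dial tick ran from about -25° to -31°, so the match is within the 10° the bore allows. The knob passed the taper with no force.
- **Knob pressed down:** the tool tip stopped at 76.9 mm, against 77.1 mm expected for knob home and shaft fully down. Raising the push from 11 to 18.5 N did not move it further, so it is on the stop. An overlay on the wrist picture showed no slip in the grip.
- **Other things on the shelf:** before-and-after scene pictures showed no change at the dish, bike light, note holder and orange knob. The same check failed for the umbrella cap (74% of its pixels changed), because the arm hid it from that camera. The wrist picture shows it standing upright, but I did not measure its position again.

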